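# Stack washed tasting boards to dry under the gauge foot

## Task

Slide the sprung height gauge fully back from the drying stand, then stack all the washed tasting boards squarely on the stand, the first straight on its two battens and each further board on two spacer sticks laid crosswise right above the battens, so that air can pass between all the boards; leave spare sticks on the mat. Finally lift the gauge foot, slide the gauge fully in again over the stack and lower the foot onto the middle of the top board to hold it down. Do not knock over or push away the jars and the mug.

Things in the scene. Friction and masses are not known exactly. Their poses are not given: they have to be found in the camera images.
- stand: fixed drying stand: dark wooden slab 240 x 130 x 6 mm with two battens across it (each 16 mm wide, 100 mm long along the stand's y, tops 30 mm above the table) centred at stand x = -55 and +55 mm. Origin: on the table under the slab's centre. Boards lie along stand x, sticks along stand y. On the +y side a rail with the height gauge runs out from 60 to 290 mm. Height of a board's centre on the battens 39 mm, and 34 mm more for each further layer (stick 16 + board 18)
- gauge_slide (a joint): position of the gauge carriage on its rail in m: 0 = fully in (foot over the middle of the stand), 0.14 = fully back (along stand +y). Stays where it is left (about 2 N of friction)
- gauge_foot (a joint): height of the gauge foot in m on its post, 0 (lowest: pad underside 55 mm above the table) to 0.085 (highest). Weight and a spring pull it down with about 3 N all the way; let go, it sinks until it meets something. The steel post is 16 mm thick, 90 mm from the knob towards stand +y, its top 163 mm above the table; carriage 56 x 50 mm
- gauge_knob (a point): centre of the black upright knob (24 mm diameter, 42 mm tall) on top of the foot, right above the pad, 43 mm above the pad's underside; grip it to lift the foot and to slide the carriage. x and y axes as the stand's. Under the knob is an arm 22 mm wide and 14 mm thick that runs to the post
- foot_pad (a point): centre of the underside of the foot's round rubber pad, 32 mm diameter; x and y axes as the stand's
- mat: fixed black draining mat 300 x 430 x 4 mm on which boards and sticks lie at the start; origin under its centre
- board1_c (a point): centre of a light wooden tasting board 200 (its x) x 58 (y) x 18 mm (z), 170 g, all alike; two or three are there
- board2_c (a point): centre of a light wooden tasting board 200 (its x) x 58 (y) x 18 mm (z), 170 g, all alike; two or three are there
- board3_c (a point): centre of a light wooden tasting board 200 (its x) x 58 (y) x 18 mm (z), 170 g, all alike; two or three are there
- stick1_c (a point): centre of a wooden spacer stick 100 (its x) x 16 x 16 mm, 30 g, four alike; two are used for each board after the first, the others are spare
- stick2_c (a point): centre of a wooden spacer stick 100 (its x) x 16 x 16 mm, 30 g, four alike; two are used for each board after the first, the others are spare
- stick3_c (a point): centre of a wooden spacer stick 100 (its x) x 16 x 16 mm, 30 g, four alike; two are used for each board after the first, the others are spare
- stick4_c (a point): centre of a wooden spacer stick 100 (its x) x 16 x 16 mm, 30 g, four alike; two are used for each board after the first, the others are spare
- jar1: bystander: amber glass jar with brass cap, 68 mm diameter, 100 mm tall, origin under its centre
- jar2: bystander: the same, 110 mm tall
- mug: bystander: white mug, 76 mm diameter, 80 mm tall, origin under its centre
Things that resemble listed ones, but are neither listed nor needed, are in the scene too. Leave any turquoise or white look-alike of the part that bears stick2_c alone.

How it is judged (in metres and radians):
On the way, in this order (a step that is already met when the one before it is completed fails the run):
1. the gauge is slid back from the stand (value of joint gauge_slide above 0.11 m), for 0.2 s.
2. all boards are stacked on the stand, level, with a pair of sticks between each two (x of board1_c in the frame of stand between -0.02 and 0.02 m and y of board1_c in the frame of stand between -0.02 and 0.02 m and (z of board1_c in the frame of stand between 0.034 and 0.044 m or z of board1_c in the frame of stand between 0.068 and 0.078 m or z of board1_c in the frame of stand between 0.102 and 0.112 m) and angle between each of board1_c, board2_c, board3_c's own z axis and vertical below 0.06 rad and angle between the x axis of each of board1_c, board2_c, board3_c and the x axis of stand, either way round below 0.14 rad and x of board2_c in the frame of stand between -0.02 and 0.02 m and y of board2_c in the frame of stand between -0.02 and 0.02 m and (z of board2_c in the frame of stand between 0.034 and 0.044 m or z of board2_c in the frame of stand between 0.068 and 0.078 m or z of board2_c in the frame of stand between 0.102 and 0.112 m) and x of board3_c in the frame of stand between -0.02 and 0.02 m and y of board3_c in the frame of stand between -0.02 and 0.02 m and (z of board3_c in the frame of stand between 0.034 and 0.044 m or z of board3_c in the frame of stand between 0.068 and 0.078 m or z of board3_c in the frame of stand between 0.102 and 0.112 m) and (y of stick1_c in the frame of stand below -0.08 m or (y of stick1_c in the frame of stand between -0.025 and 0.025 m and angle between the x axis of stick1_c and the y axis of stand, either way round below 0.2 rad and x of stick1_c in the frame of stand between -0.077 and -0.033 m and z of stick1_c in the frame of stand between 0.051 and 0.061 m) or (y of stick1_c in the frame of stand between -0.025 and 0.025 m and angle between the x axis of stick1_c and the y axis of stand, either way round below 0.2 rad and x of stick1_c in the frame of stand between -0.077 and -0.033 m and z of stick1_c in the frame of stand between 0.085 and 0.095 m) or (y of stick1_c in the frame of stand between -0.025 and 0.025 m and angle between the x axis of stick1_c and the y axis of stand, either way round below 0.2 rad and x of stick1_c in the frame of stand between 0.033 and 0.077 m and z of stick1_c in the frame of stand between 0.051 and 0.061 m) or (y of stick1_c in the frame of stand between -0.025 and 0.025 m and angle between the x axis of stick1_c and the y axis of stand, either way round below 0.2 rad and x of stick1_c in the frame of stand between 0.033 and 0.077 m and z of stick1_c in the frame of stand between 0.085 and 0.095 m)) and (y of stick1_c in the frame of stand below -0.08 m or z of stick1_c in the frame of stand below 0.07 m or z of any of board1_c, board2_c, board3_c in the frame of stand above 0.1 m) and (y of stick2_c in the frame of stand below -0.08 m or (y of stick2_c in the frame of stand between -0.025 and 0.025 m and angle between the x axis of stick2_c and the y axis of stand, either way round below 0.2 rad and x of stick2_c in the frame of stand between -0.077 and -0.033 m and z of stick2_c in the frame of stand between 0.051 and 0.061 m) or (y of stick2_c in the frame of stand between -0.025 and 0.025 m and angle between the x axis of stick2_c and the y axis of stand, either way round below 0.2 rad and x of stick2_c in the frame of stand between -0.077 and -0.033 m and z of stick2_c in the frame of stand between 0.085 and 0.095 m) or (y of stick2_c in the frame of stand between -0.025 and 0.025 m and angle between the x axis of stick2_c and the y axis of stand, either way round below 0.2 rad and x of stick2_c in the frame of stand between 0.033 and 0.077 m and z of stick2_c in the frame of stand between 0.051 and 0.061 m) or (y of stick2_c in the frame of stand between -0.025 and 0.025 m and angle between the x axis of stick2_c and the y axis of stand, either way round below 0.2 rad and x of stick2_c in the frame of stand between 0.033 and 0.077 m and z of stick2_c in the frame of stand between 0.085 and 0.095 m)) and (y of stick2_c in the frame of stand below -0.08 m or z of stick2_c in the frame of stand below 0.07 m or z of any of board1_c, board2_c, board3_c in the frame of stand above 0.1 m) and (y of stick3_c in the frame of stand below -0.08 m or (y of stick3_c in the frame of stand between -0.025 and 0.025 m and angle between the x axis of stick3_c and the y axis of stand, either way round below 0.2 rad and x of stick3_c in the frame of stand between -0.077 and -0.033 m and z of stick3_c in the frame of stand between 0.051 and 0.061 m) or (y of stick3_c in the frame of stand between -0.025 and 0.025 m and angle between the x axis of stick3_c and the y axis of stand, either way round below 0.2 rad and x of stick3_c in the frame of stand between -0.077 and -0.033 m and z of stick3_c in the frame of stand between 0.085 and 0.095 m) or (y of stick3_c in the frame of stand between -0.025 and 0.025 m and angle between the x axis of stick3_c and the y axis of stand, either way round below 0.2 rad and x of stick3_c in the frame of stand between 0.033 and 0.077 m and z of stick3_c in the frame of stand between 0.051 and 0.061 m) or (y of stick3_c in the frame of stand between -0.025 and 0.025 m and angle between the x axis of stick3_c and the y axis of stand, either way round below 0.2 rad and x of stick3_c in the frame of stand between 0.033 and 0.077 m and z of stick3_c in the frame of stand between 0.085 and 0.095 m)) and (y of stick3_c in the frame of stand below -0.08 m or z of stick3_c in the frame of stand below 0.07 m or z of any of board1_c, board2_c, board3_c in the frame of stand above 0.1 m) and (y of stick4_c in the frame of stand below -0.08 m or (y of stick4_c in the frame of stand between -0.025 and 0.025 m and angle between the x axis of stick4_c and the y axis of stand, either way round below 0.2 rad and x of stick4_c in the frame of stand between -0.077 and -0.033 m and z of stick4_c in the frame of stand between 0.051 and 0.061 m) or (y of stick4_c in the frame of stand between -0.025 and 0.025 m and angle between the x axis of stick4_c and the y axis of stand, either way round below 0.2 rad and x of stick4_c in the frame of stand between -0.077 and -0.033 m and z of stick4_c in the frame of stand between 0.085 and 0.095 m) or (y of stick4_c in the frame of stand between -0.025 and 0.025 m and angle between the x axis of stick4_c and the y axis of stand, either way round below 0.2 rad and x of stick4_c in the frame of stand between 0.033 and 0.077 m and z of stick4_c in the frame of stand between 0.051 and 0.061 m) or (y of stick4_c in the frame of stand between -0.025 and 0.025 m and angle between the x axis of stick4_c and the y axis of stand, either way round below 0.2 rad and x of stick4_c in the frame of stand between 0.033 and 0.077 m and z of stick4_c in the frame of stand between 0.085 and 0.095 m)) and (y of stick4_c in the frame of stand below -0.08 m or z of stick4_c in the frame of stand below 0.07 m or z of any of board1_c, board2_c, board3_c in the frame of stand above 0.1 m)), for 0.3 s.
3. the gauge is slid in and its foot rests on the top board (value of joint gauge_slide below 0.025 m and ((z of foot_pad in the frame of board1_c between 0.005 and 0.013 m and x of foot_pad in the frame of board1_c between -0.03 and 0.03 m) or (z of foot_pad in the frame of board2_c between 0.005 and 0.013 m and x of foot_pad in the frame of board2_c between -0.03 and 0.03 m) or (z of foot_pad in the frame of board3_c between 0.005 and 0.013 m and x of foot_pad in the frame of board3_c between -0.03 and 0.03 m))), for 0.2 s.
At the end, for the whole second after the job is handed in: Boards level, within 20 mm and 8 degrees of the stand's middle and axis, heights to 5 mm; sticks between them over the battens (22 mm along, 25 mm across, 11 degrees), spares beside the stand on the mat's side (80 mm); gauge in (25 mm), pad resting on the top board's middle (30 mm) (all of step 2 and all of step 3); the robot touches nothing.
It fails at once if a jar or the mug is knocked over or pushed away by more than 60 mm (distance of any of jar1, jar2, mug from where it was at the start of the episode above 0.06 m or angle between any of jar1, jar2, mug's own z axis and vertical above 0.6 rad).
Of board1, board2, board3 only 2 to 3 are there at a start; the rules pass over those that are not, and their reading is None.
At some moment in a run one of stick1, stick2, stick3, stick4 may be knocked a few centimetres aside while the robot is not near it.
Once in a run the grip may slacken for a moment while it holds something.
It also fails if it takes over 210 s, if anything falls off the work surface, if the arm or the gripper's body presses on something with over 40 N, if the wrist force passes 120 N, or if a joint passes its speed limit or range.

## Robot

A 6-joint arm with a two-finger parallel gripper is mounted at the origin on the work surface. World frame = base frame: x ahead of the robot, y to its left, z up, the work surface at z = 0. Lengths are in m, angles in degrees, forces in N, time in s.
With the tool pointing down it reaches from about 0.375 to 0.75 m from the base axis. Payload 9 kg.
Tool frame: the origin (TCP) lies where the fingers leave the gripper's body, on its centre line; the fingertips stand 73 mm ahead of it and the grasp point (between the pads) lies 54 mm ahead of it (robot.tip_reach is the distance from the TCP to the fingertips, in m); z points along the fingers, y is the direction in which the jaws open and shut (so a half turn about z gives the same grasp; the last joint's range is limited). The gripper opens to 85 mm and grips with 20 to 120 N. Pads are 22 mm wide; open, the fingers measure 114 mm over their backs; the gripper's body (76 mm by 85 mm) begins 54 mm behind the grasp point. The pads swing forward as they close: fully open they stand 13 mm farther back than shut.
Start: joints at [-80.942, 5.964, 5.575, 89.605, 0, 77.527], TCP at [0.22, -0.558, 0.304] pointing down, gripper open.
Joint ranges: [-171.21, 171.21], [-48.23, 106.86], [-62.78, 66.21], [-105.2, 120.99], [-86.42, 89.51], [-180, 180]. Speed limits (degrees/s): [127.2, 127.2, 147.25, 180, 180, 180].

## Interface

Orientations are given as [roll, pitch, yaw] about the fixed x, y, z axes, in that order (R = Rz(yaw) Ry(pitch) Rx(roll)).
In Python, from plant import robot gives the robot as it stands. Calls block until the motion is done:
- robot.move_pose(position, orientation): joint-space move of the TCP to a pose.
- robot.line_to(position, vel=0.15, rotation=None, guard=None): straight line of the TCP; rotation=None keeps the orientation; vel is the mean speed in m/s. With guard (N) it stops when the force on the tool has changed by that much, and returns True; else False.
- robot.goto_joints(angles): joint-space move.
- robot.set_gripper(opening): finger opening in m; the grip force is fixed at half the most; returns when the fingers have stopped.
- robot.pause(seconds).
- robot.ik(position, orientation): joint angles nearest the present ones, or None.
- robot.observe(): the state.
- robot.grab_frame(name): name is "scene" or "top" or "wrist"; returns the picture (420x560x3 uint8, blue, green, red); there is no depth.
- robot.get_calibration(name): a dict with "vertical_fov" (degrees; the focal length in pixels is half the picture's height over the tangent of half this angle, whatever the lens; pixels are square), "cx", "cy" (the principal point, pixels), "k1" (the pictures are not rectified: a ray, as slopes to the right and down, at radius r is drawn at 1 + k1 r^2 times it, then the intrinsics apply), "rvec" (rotation vector, rad) and "tvec" (3), from world to camera coordinates, as OpenCV has them. Camera axes: x right, y down, z forward; pixel columns grow to the right and rows downward; lengths in m; the calibration is good to about 2 mm. A picture is of the moment at which its call begins: read the wrist's pose just before it. get_calibration takes no time and is no camera call; for the wrist camera it gives the pose at the moment of the call.
A pose or a line that the arm cannot do raises robot.IKError and nothing moves.
- robot.job_done(): hands the job in, once; it reports no verdict.
The state is a dict: "time": time; "q": joint angles; "qvel": joint speeds; "joint_torque": joint torques, N m; "tool_pos": TCP position; "tcp_rot": TCP orientation; "ft_force": force on the tool from outside, world axes, zero at the start; "torque": the same for the moment, N m; "gripper_width": finger opening in m.
Only numpy, scipy, OpenCV 4.12 (cv2) and the standard library are available. Lean on these libraries where they do the work, as an engineer would, in place of code of your own. Each camera call takes 0.05 s, during which the arm holds its last target.

## Working session

There is one attempt and no reset: what is moved stays moved. The work goes in short steps, each a Python script; the robot and the scene stay as the last script left them, time stands still between calls to the robot, and variables do not carry over. Pictures are saved under pics/ and viewed, and the job is handed in when it is done.

```bash
ls; mkdir -p pics; python3 - <<'E'
from plant import robot
import cv2
for n in ["scene","top","wrist"]:
    c=robot.get_calibration(n);print(n,c)
    cv2.imwrite(f"pics/a_{n}.png",robot.grab_frame(n))
print(robot.observe())
E
```

```text
pics
scene {'vertical_fov': 47.58793702792832, 'cx': 266.3321464423192, 'cy': 211.72219320240356, 'k1': -0.055792369005907685, 'rvec': array([ 1.15679036,  2.31001693, -1.01774114]), 'tvec': array([ 0.31812194, -0.19615118,  1.66706123])}
top {'vertical_fov': 55.610923734791825, 'cx': 273.30295451569975, 'cy': 205.77399023390348, 'k1': 0.026107322399007742, 'rvec': array([ 2.11436915, -2.1130248 ,  0.18063644]), 'tvec': array([-0.02448362,  0.52044738,  0.8972627 ])}
wrist {'vertical_fov': 62.246175429122474, 'cx': 278.41670992574683, 'cy': 207.53123030471139, 'k1': -0.006437159710931597, 'rvec': array([-2.40919673,  1.63883321,  0.22104131]), 'tvec': array([-0.59927367, -0.03321275,  0.37780579])}
{'time': 0.15, 'q': array([-8.09420646e+01,  5.99042190e+00,  5.53887062e+00,  8.96036771e+01,
        1.98077593e-03,  7.75248481e+01]), 'qvel': array([ 0.09825393, -0.15034196,  0.20103523, -0.01063754, -0.04020039,
       -0.00405011]), 'joint_torque': array([ 4.04478909e-03, -5.57357347e+01,  5.04006493e+01,  1.25678029e-02,
       -2.35385014e-04,  4.07879810e-06]), 'tool_pos': array([ 0.22019481, -0.55795719,  0.3033195 ]), 'tcp_rot': array([-1.79946503e+02, -1.38642368e-02,  2.15330799e+01]), 'ft_force': array([-0.27174899, -0.3081431 ,  0.39406307]), 'torque': array([0.02534224, 0.01343736, 0.03016695]), 'gripper_width': 0.08535972497464737}
```

View pics/a_top.png

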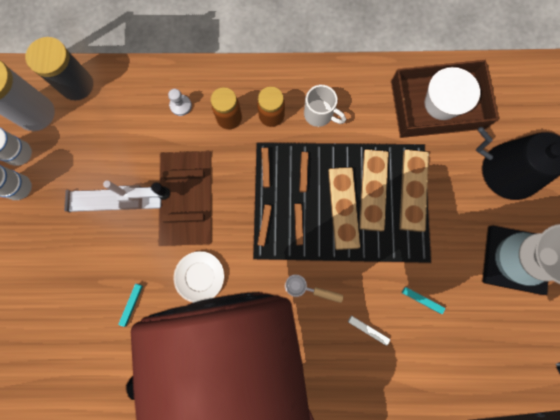

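View pics/a_scene.png

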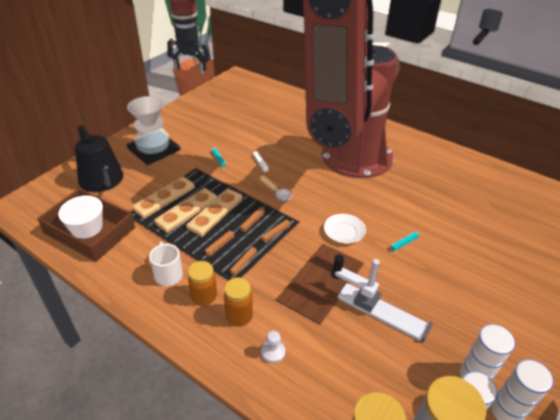

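View pics/a_wrist.png

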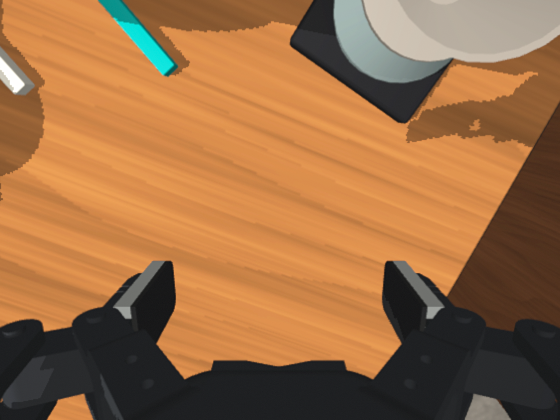

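The top view shows three boards at about (343,208), (374,190) and (414,190). Four brown sticks lie on the mat at (265,167), (304,172), (264,226) and (299,224). The look-alikes to leave alone are turquoise at (131,305) and (424,300), and white at (369,331). The gauge knob is at (160,190) over the stand at (186,198). Next I'll look at enlarged crops.

```bash
cat > h.py <<'E'
import numpy as np, cv2
from plant import robot
def K(c):
    f=210/np.tan(np.radians(c['vertical_fov']/2)); return f
def px2w(c,uv,z):
    uv=np.atleast_2d(np.array(uv,float)); f=K(c)
    Km=np.array([[f,0,c['cx']],[0,f,c['cy']],[0,0,1]])
    n=cv2.undistortPoints(uv[:,None],Km,np.array([c['k1'],0,0,0.]))[:,0]
    R=cv2.Rodrigues(c['rvec'])[0]; o=-R.T@c['tvec']
    d=np.c_[n,np.ones(len(n))]@R
    return o+d*((z-o[2])/d[:,2])[:,None]
def w2px(c,P):
    f=K(c);Km=np.array([[f,0,c['cx']],[0,f,c['cy']],[0,0,1]])
    return cv2.projectPoints(np.atleast_2d(np.array(P,float)),c['rvec'],c['tvec'],Km,np.array([c['k1'],0,0,0.]))[0][:,0]
def crop(im,x0,y0,x1,y1,s,name):
    cv2.imwrite(name,cv2.resize(im[y0:y1,x0:x1],None,fx=s,fy=s,interpolation=cv2.INTER_CUBIC))
def rect(c,poly,z):
    "world min-area rect of contour at height z: center,angle(long axis deg),sizes"
    P=px2w(c,poly,z)[:,:2]
    (cx,cy),(w,h),a=cv2.minAreaRect((P*1000).astype(np.float32))
    if w<h: w,h,a=h,w,a+90
    return np.array([cx,cy])/1000,(a+90)%180-90,(w,h)
def shot(n,name=None):
    c=robot.get_calibration(n); im=robot.grab_frame(n)
    if name: cv2.imwrite(name,im)
    return c,im
E
python3 - <<'E'
import cv2
from h import *
im=cv2.imread("pics/a_top.png")
crop(im,245,130,440,275,4,"pics/b_mat.png")
crop(im,55,140,225,260,4.5,"pics/b_stand.png")
E
```

```text
(no output)
```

View pics/b_mat.png

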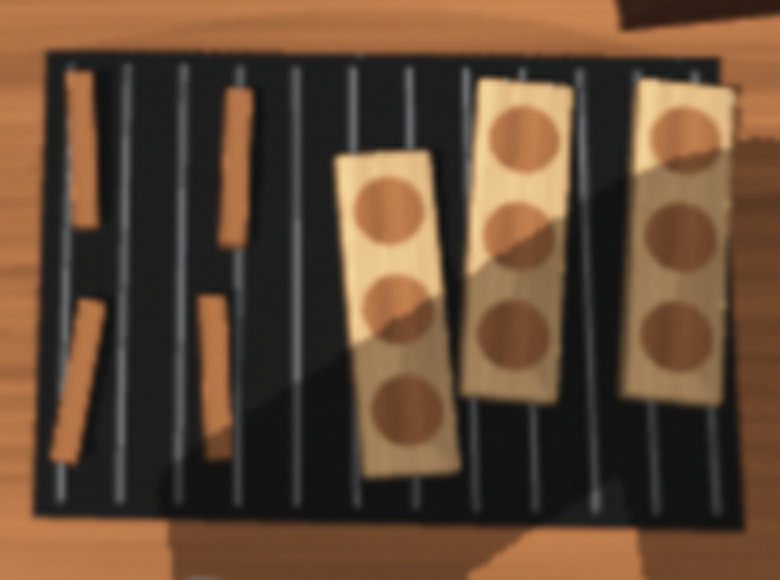

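View pics/b_stand.png

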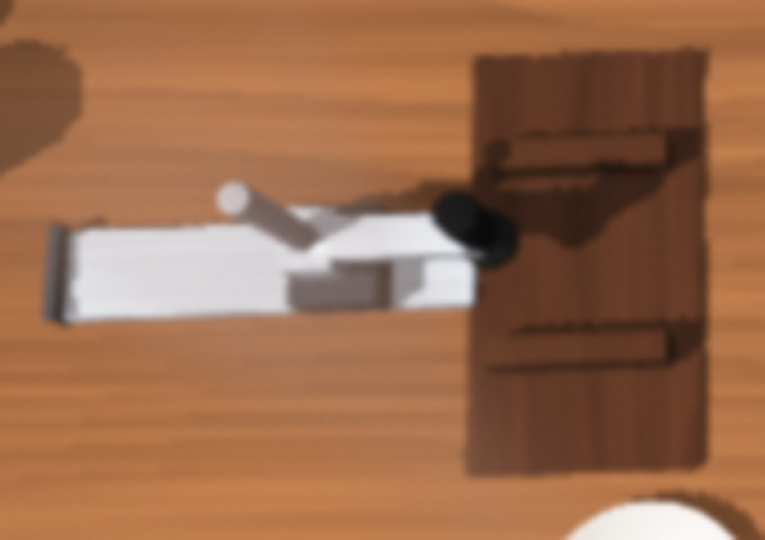

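The crops confirm the four brown sticks and three boards are on the black mat. The gauge knob is at about crop (457,214). Now for the world positions.

```bash
python3 - <<'E'
from h import *
np.set_printoptions(precision=4,suppress=True)
c=robot.get_calibration("top")
m=lambda p:(np.array(p,float)+.5)/4-.5+[245,130]
s=lambda p:(np.array(p,float)+.5)/4.5-.5+[55,140]
print("mat",rect(c,m([[46,52],[720,58],[744,528],[34,516]]),.004))
B=dict(bA=[[334,155],[430,150],[460,470],[363,478]],bB=[[477,78],[573,86],[556,404],[460,396]],bC=[[638,78],[738,88],[722,404],[620,397]])
for k,v in B.items(): print(k,rect(c,m(v),.022))
S=dict(s1=[[65,71],[93,70],[100,228],[73,229]],s2=[[226,87],[254,88],[246,247],[218,245]],s3=[[79,298],[106,301],[77,465],[50,460]],s4=[[197,295],[226,294],[233,459],[205,461]])
for k,v in S.items(): print(k,rect(c,m(v),.020))
print("stand",rect(c,s([[474,56],[708,49],[706,472],[466,474]]),.006))
print("bat1",rect(c,s([[520,135],[668,131],[667,164],[515,172]]),.030))
print("bat2",rect(c,s([[513,331],[667,325],[667,360],[493,367]]),.030))
print("knob top z.098+.021",px2w(c,s([457,214]),.119))
print("post top",px2w(c,s([234,197]),.163))
print("rail end",px2w(c,s([[52,225],[66,323]]),.01))
for n,p in dict(jar1=[271,93],jar2=[224,97]).items(): print(n,px2w(c,p,.1))
print('mug',px2w(c,[321,98],.08), 'pepper', px2w(c,[176,96],.05),'plate',px2w(c,[199,277],.015))
print("cam",-cv2.Rodrigues(c['rvec'])[0].T@c['tvec'])
E
```

```text
mat (array([ 0.5432, -0.1907]), 89.13642120361328, (428.3546447753906, 296.1271057128906))
bA (array([ 0.5219, -0.1955]), 3.5941803455352783, (200.2949676513672, 59.43799591064453))
bB (array([ 0.5667, -0.2698]), -5.3721771240234375, (200.9059295654297, 59.417144775390625))
bC (array([ 0.5655, -0.3684]), -6.361602783203125, (201.2549285888672, 61.28997039794922))
s1 (array([ 0.6252, -0.0031]), 2.703751564025879, (102.69197082519531, 17.66678810119629))
s2 (array([ 0.6138, -0.0988]), -3.5318984985351562, (102.48603057861328, 17.55431365966797))
s3 (array([ 0.4795, -0.0015]), -9.661460876464844, (101.8730697631836, 16.65936279296875))
s4 (array([ 0.4815, -0.0849]), 2.279240608215332, (101.72439575195312, 17.76529312133789))
stand (array([0.5509, 0.1975]), 1.5319082736968994, (240.60557556152344, 133.24874877929688))
bat1 (array([0.6061, 0.1919]), -88.50517070293427, (83.74313354492188, 20.950170516967773))
bat2 (array([0.498 , 0.1934]), -87.72182512283325, (93.54151153564453, 19.191743850708008))
knob top z.098+.021 [[0.5495 0.2353 0.119 ]]
post top [[0.5473 0.3265 0.163 ]]
rail end [[0.5698 0.4953 0.01  ]
 [0.5144 0.4821 0.01  ]]
jar1 [[ 0.7829 -0.019   0.1   ]]
jar2 [[0.7734 0.0924 0.1   ]]
mug [[ 0.7791 -0.1392  0.08  ]] pepper [[0.8011 0.2207 0.05  ]] plate [[0.3541 0.1534 0.015 ]]
cam [ 0.3425 -0.0418  0.9785]
```

```bash
cat >> h.py <<'E'
np.set_printoptions(precision=4,suppress=True)
SC=np.array([0.551,0.1975]); SY=1.7
Rs=np.array([[np.cos(np.radians(SY)),-np.sin(np.radians(SY))],[np.sin(np.radians(SY)),np.cos(np.radians(SY))]])
def sw(x,y): return SC+Rs@np.array([x,y])
E
python3 - <<'E'
from h import *
c=robot.get_calibration("scene")
print([ (s,z,w2px(c,[*sw(0,s),z+.021])[0]) for s in (.03,.038,.045) for z in (.098,.118)])
im=cv2.imread("pics/a_scene.png"); crop(im,280,220,460,350,4,"pics/c_g.png")
print(robot.tip_reach)
for y in (0,90,-90,180): print(y,robot.ik([*sw(0,.038),.25],[180,0,y]), robot.ik([.5655,-.3684,.2],[180,0,y]))
w=robot.get_calibration("wrist");o=robot.observe();print("wcam",-cv2.Rodrigues(w['rvec'])[0].T@w['tvec'],o['tool_pos'])
E
```

```text
[(0.03, 0.098, array([336.5147, 254.6547])), (0.03, 0.118, array([337.3582, 249.0414])), (0.038, 0.098, array([339.4007, 256.0506])), (0.038, 0.118, array([340.2811, 250.4382])), (0.045, 0.098, array([341.9389, 257.2783])), (0.045, 0.118, array([342.8518, 251.6667]))]
0.0726
0 [  10.6702    5.4029   -0.619    83.9781    0.     -169.3298] [-44.1535  19.3731   9.9843  80.6112   0.     135.8465]
90 [ 10.6702   5.4029  -0.619   83.9781   0.     100.6702] [-44.1535  19.3731   9.9843  80.6112   0.      45.8465]
-90 [ 10.6702   5.4029  -0.619   83.9781   0.     -79.3298] [ -44.1535   19.3731    9.9843   80.6112    0.     -134.1535]
180 [10.6702  5.4029 -0.619  83.9781  0.     10.6702] [-44.1535  19.3731   9.9843  80.6112   0.     -44.1535]
wcam [ 0.2829 -0.5331  0.3726] [ 0.2202 -0.558   0.3033]
```

View pics/c_g.png

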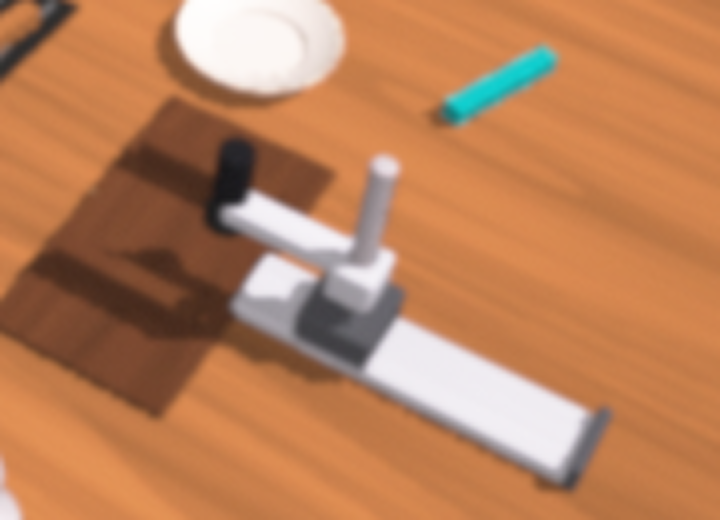

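The scene crop has the knob top at (339,256), which matches slide 38 mm with the foot at its lowest. Next I'll slide the gauge back.

```bash
python3 - <<'E'
from h import *
o=[180,0,-90+SY]
p=sw(0,.038)
robot.move_pose([*p,.26],o)
robot.line_to([*p,.158],vel=.12,guard=8) and print("guard")
robot.set_gripper(0.0)
s=robot.observe();print(s['gripper_width'],s['tool_pos'],s['ft_force'],s['time'])
print(robot.line_to([*sw(0,.142),.158],vel=.08,guard=25))
s=robot.observe();print(s['gripper_width'],s['tool_pos'],s['ft_force'],s['time'])
robot.set_gripper(0.06)
p=s['tool_pos'][:2]
robot.line_to([*p,.30],vel=.2)
robot.move_pose([.50,-.1,.35],[180,0,180])
shot("top","pics/d_top.png"); print(robot.observe()['time'])
E
```

```text
0.02250862253496165 [0.5516 0.2355 0.1588] [ 8.5004  0.0197 -1.952 ] 4.7583
False
0.022627834494385463 [0.5481 0.3375 0.1587] [  4.6746 -11.5352   3.643 ] 6.2083
9.1917
```

View pics/d_top.png

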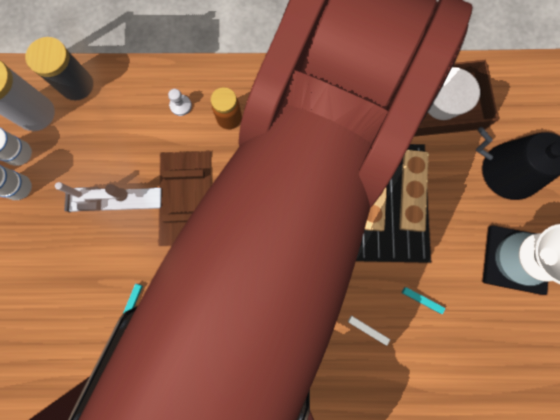

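The top view shows the gauge fully back, with the post at (62,190). Next I'll place board C, the outermost one at (414,190), as the first board.

```bash
cat >> h.py <<'E'
def pick(p,ang,ztcp,open_=.085,hover=.22,pic=None,yaw0=180):
    yaw=yaw0+ang
    robot.move_pose([*p,hover],[180,0,yaw]); robot.set_gripper(open_)
    if pic: shot("wrist",pic)
    robot.line_to([*p,ztcp+.04],vel=.25)
    g=robot.line_to([*p,ztcp],vel=.08,guard=8)
    robot.set_gripper(0)
    w=robot.observe()['gripper_width']
    robot.line_to([*p,hover],vel=.2)
    s=robot.observe();print("pick guard",g,"w",w,s['gripper_width'],"t",s['time'])
    return s['gripper_width']
def place(p,yaw,ztcp,open_,hover=.25,pic=None,zup=None):
    robot.move_pose([*p,hover],[180,0,yaw])
    print("over w",robot.observe()['gripper_width'])
    if pic: shot("wrist",pic+"0.png")
    robot.line_to([*p,ztcp+.02],vel=.2)
    g=robot.line_to([*p,ztcp],vel=.04,guard=5)
    s=robot.observe();print("place guard",g,s['tool_pos'],s['gripper_width'])
    robot.set_gripper(open_)
    robot.line_to([*p,hover],vel=.2)
    if pic: shot("wrist",pic+"1.png")
    print("t",robot.observe()['time'])
E
python3 - <<'E'
from h import *
w=pick([.5655,-.3684],-6.36,.075,pic="pics/e_c.png")
if w>.05: place(sw(0,0),180+SY,.1015,.075,pic="pics/e_p")
E
```

```text
pick guard False w 0.05680168515622087 0.05674743036105651 t 13.25
over w 0.05693229997318356
place guard True [0.5508 0.1975 0.1021] 0.05646325065800968
t 17.9
```

View pics/e_c.png

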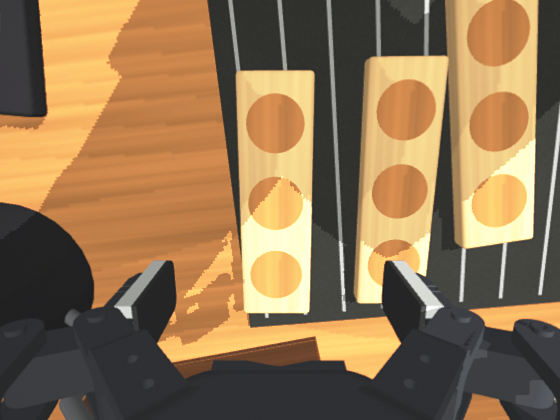

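View pics/e_p1.png

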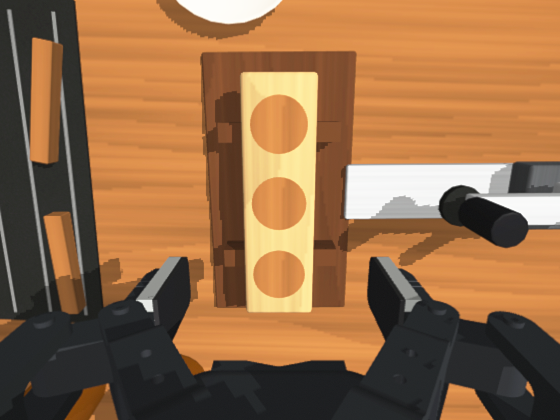

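Board C sits straight on the stand, with corners at about (241,72), (317,72), (312,312) and (247,312). I'll measure it against the slab.

```bash
cat >> h.py <<'E'
def tost(p): return Rs.T@(np.asarray(p)[:2]-SC)
E
python3 - <<'E'
from h import *
c=robot.get_calibration("wrist")
r=rect(c,[[241,72],[317,72],[312,312],[247,312]],.048);print(r,tost(r[0]))
r=rect(c,[[203,52],[355,52],[345,305],[213,306]],.006);print(r,tost(r[0]))
P=px2w(c,[[214,133],[341,132],[219,257],[336,257]],.03)
print([tost(p) for p in P])
E
```

```text
(array([0.5533, 0.1988]), 1.7276612520217896, (196.59034729003906, 56.786190032958984)) [0.0024 0.0012]
(array([0.5523, 0.1973]), 2.2137746810913086, (236.0198516845703, 132.5745086669922)) [ 0.0013 -0.0002]
[array([-0.0515, -0.0519]), array([-0.0523,  0.051 ]), array([ 0.0566, -0.0526]), array([0.0566, 0.0516])]
```

Board C is within 2 mm of the stand's middle. Next I'll check the sticks from above with the wrist camera.

```bash
cat >> h.py <<'E'
MAT=cv2.boxPoints(((.5432*1000,-.1907*1000),(300*.97,430*.97),-.87))/1000
def mats(name=None,cam="wrist"):
    c,im=shot(cam,name)
    mask=np.zeros(im.shape[:2],np.uint8)
    cv2.fillPoly(mask,[w2px(c,np.c_[MAT,np.full(4,.004)]).astype(np.int32)],255)
    hsv=cv2.cvtColor(im,cv2.COLOR_BGR2HSV)
    m=((hsv[...,1]>90)&(hsv[...,2]>60)&((hsv[...,0]<25)|(hsv[...,0]>172))).astype(np.uint8)*255&mask
    out=[]
    for k in cv2.findContours(m,cv2.RETR_EXTERNAL,cv2.CHAIN_APPROX_NONE)[0]:
        if cv2.contourArea(k)<150: continue
        q=rect(c,k[:,0],.018); out.append(q); print("blob",q[0],round(q[1],1),np.round(q[2],0),k[:,0].mean(0).round())
    return out
LOOK=[.5,-.06,.36]
E
python3 - <<'E'
from h import *
robot.move_pose(LOOK,[180,0,180])
mats("pics/f.png");print(robot.observe()['time'])
E
```

```text
blob [ 0.6271 -0.0039] 2.2 [105.  18.] [321. 267.]
blob [ 0.6152 -0.0992] -3.0 [105.  18.] [247. 258.]
blob [ 0.4846 -0.0855] 1.8 [101.  18.] [255. 155.]
blob [ 0.4818 -0.0024] -9.9 [101.  19.] [327. 153.]
blob [ 0.5475 -0.2279] -4.4 [256. 146.] [137. 203.]
19.05
```

View pics/f.png

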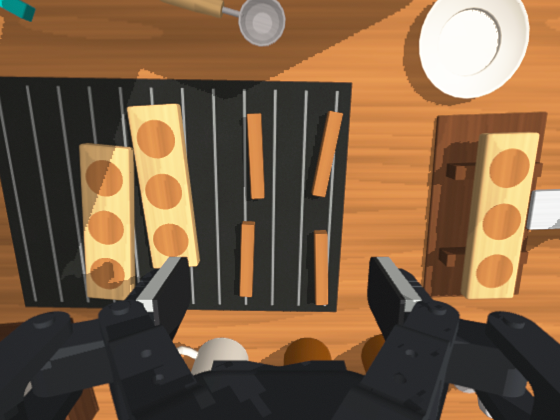

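All four sticks are where they were: (247,258), (321,267), (255,155) and (327,153). The two boards are still on the mat. I'll lay the first two sticks.

```bash
python3 - <<'E'
from h import *
w=pick([.6145,-.0990],-3.2,.080,.05)
if w>.010: place(sw(.055,0),-90+SY,.1243,.035)
E
```

```text
pick guard False w 0.014149719033079374 0.014432256190879771 t 22.6417
over w 0.014569201486442689
place guard True [0.6059 0.1992 0.1248] 0.014282266701116028
t 26.075
```

```bash
python3 - <<'E'
from h import *
w=pick([.483,-.0853],2.0,.080,.05)
if w>.010: place(sw(-.055,0),-90+SY,.1243,.035)
robot.move_pose([.52,.17,.36],[180,0,180+SY])
shot("wrist","pics/g.png");shot("top","pics/g_top.png")
E
```

```text
pick guard False w 0.014347873034895271 0.014176287686606335 t 30.025
over w 0.01411896200568941
place guard True [0.4959 0.1959 0.1247] 0.014212210436536848
t 33.4
```

View pics/g.png

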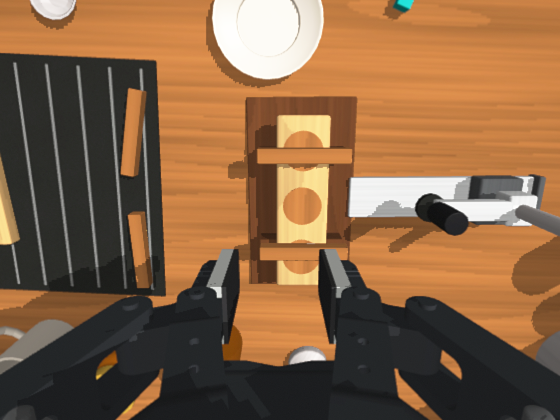

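Both sticks lie right above the battens, at (304,156) and (304,248). The gap between the next board and its neighbour is tight, so I'll draw it away by its near end first and then regrip it at the centre.

```bash
python3 - <<'E'
from h import *
c=robot.get_calibration("wrist")
for k in ([[257,150],[352,149],[352,163],[257,164]],[[260,242],[348,240],[348,258],[260,260]]):
    r=rect(c,k,.064);print(tost(r[0]),r[1],r[2])
a=np.radians(3.6); A=np.array([.5225,-.1955]); p=A-.075*np.array([np.cos(a),np.sin(a)])
robot.move_pose([*p,.2],[180,0,183.6]); robot.set_gripper(.072)
robot.line_to([*p,.115],vel=.2)
g=robot.line_to([*p,.076],vel=.08,guard=8); print("g",g)
robot.set_gripper(0)
robot.line_to([*p,.079],vel=.05)
robot.line_to([p[0],p[1]+.045,.079],vel=.08)
s=robot.observe();print(s['gripper_width'],s['ft_force'])
robot.line_to([p[0],p[1]+.045,.0765],vel=.05)
robot.set_gripper(.075)
robot.line_to([p[0],p[1]+.045,.2],vel=.2)
robot.move_pose([.46,-.10,.36],[180,0,180])
mats("pics/h.png");print(robot.observe()['time'])
E
```

```text
[-0.0539  0.0012] -87.62287402153015 (99.80200958251953, 14.590999603271484)
[0.0508 0.0027] -86.83268547058105 (99.6180648803711, 21.70256233215332)
g False
0.05638899328216524 [ 0.9553 -0.0914 -1.8016]
blob [ 0.6263 -0.0046] 2.3 [107.  19.] [350. 295.]
blob [ 0.5512 -0.2687] -5.7 [168.  63.] [140. 231.]
blob [ 0.4814 -0.0032] -9.8 [102.  20.] [359. 186.]
blob [ 0.5248 -0.1513] 2.9 [202.  60.] [236. 217.]
41.3917
```

View pics/h.png

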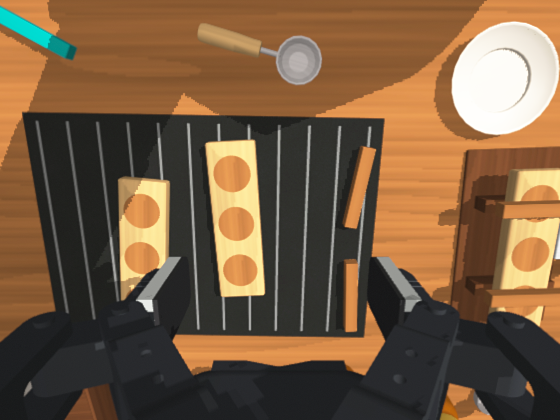

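Board A now stands free at (236,217). I'll regrip it at the centre and place it on the second layer.

```bash
python3 - <<'E'
from h import *
w=pick([.5240,-.1512],3.0,.075,.078)
if w>.05: place(sw(0,0),180+SY,.1355,.072,hover=.27,pic="pics/i")
c=robot.get_calibration("wrist"); print(c['rvec'],c['tvec'])
E
```

```text
pick guard False w 0.05670853744863249 0.05616241508270833 t 44.7167
over w 0.05646993129607491
place guard True [0.5509 0.1975 0.1359] 0.05674910002732423
t 48.4917
[-2.0521 -2.1143 -0.2772] [-0.1813 -0.5613  0.1996]
```

View pics/i1.png

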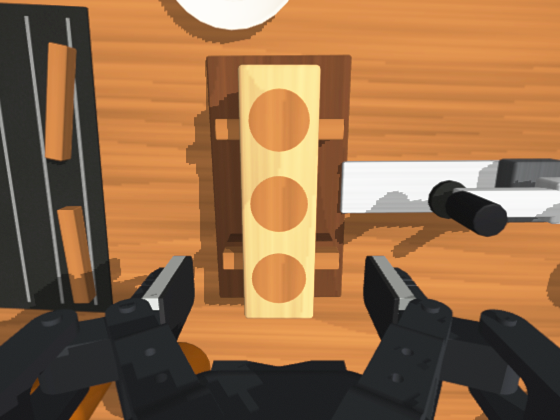

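Board A is centred and level on the sticks, which still show at (280,128) and (280,260). I'll look at the sticks again before picking.

```bash
cat >> h.py <<'E'
def look_pick_stick(guess,dest,z,hover=.25):
    robot.move_pose([guess[0]-.03,guess[1],.30],[180,0,180]); 
    bl=[b for b in mats("pics/st_%.0f.png"%(guess[0]*1000)) if 90<b[2][0]<112 and 13<b[2][1]<24]
    b=min(bl,key=lambda b:np.linalg.norm(b[0]-guess)); d=np.linalg.norm(b[0]-guess)
    print("chosen",b,d)
    if d>.02: print("MOVED - stop");return
    w=pick(b[0],b[1],.080,.05,hover=.22)
    if w>.010: place(dest,-90+SY,z,.035,hover=hover)
    else: print("NOT HELD")
E
python3 - <<'E'
from h import *
look_pick_stick(np.array([.626,-.004]),sw(.055,0),.1583,.27)
E
```

```text
blob [ 0.6284 -0.0036] 2.4 [102.  17.] [277. 209.]
blob [ 0.5741 -0.2544] -11.7 [205.  57.] [ 23. 151.]
blob [ 0.482  -0.0019] -9.9 [101.  17.] [279.  58.]
chosen (array([ 0.6284, -0.0036]), 2.376528263092041, (102.32559204101562, 17.47679328918457)) 0.002463523683225479
pick guard False w 0.014015807506657577 0.014211252435194518 t 52.625
over w 0.01388538490207285
place guard True [0.606  0.1991 0.1588] 0.014104951842645356
t 55.9083
```

```bash
python3 - <<'E'
from h import *
look_pick_stick(np.array([.482,-.002]),sw(-.055,0),.1583,.27)
robot.move_pose([.52,.17,.38],[180,0,180+SY])
shot("wrist","pics/j.png")
c=robot.get_calibration("wrist")
robot.move_pose([.50,-.22,.38],[180,0,180])
mats("pics/k.png")
E
```

```text
blob [ 0.57   -0.2686] -5.6 [206.  68.] [ 35. 269.]
blob [ 0.4813 -0.0018] -9.8 [103.  17.] [278. 205.]
chosen (array([ 0.4813, -0.0018]), -9.8077392578125, (102.56343841552734, 17.327123641967773)) 0.0007129547160371001
pick guard False w 0.01417454687648651 0.014300111111417267 t 60.25
over w 0.01463600851690057
place guard True [0.496  0.1959 0.1587] 0.014099383244823904
t 63.6333
blob [ 0.6408 -0.2627] 4.5 [65. 25.] [245. 276.]
blob [ 0.5714 -0.2724] -1.0 [42. 42.] [237. 222.]
blob [ 0.5096 -0.2667] -89.9 [43. 42.] [240. 174.]
blob [ 0.5486 -0.2698] -5.6 [160.  60.] [228. 184.]
```

View pics/j.png

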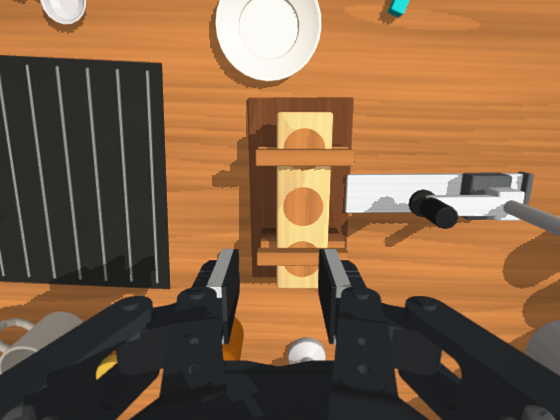

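View pics/k.png

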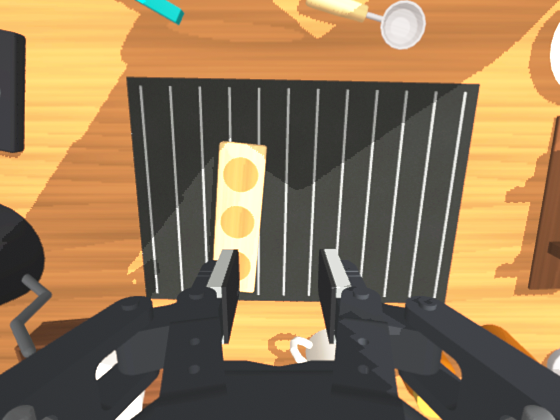

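All four sticks are used, with the upper pair at (304,156) and (304,250). The last board lies alone at (238,215). Next is the third layer.

```bash
python3 - <<'E'
from h import *
w=pick([.5675,-.2695],-5.5,.075,.082,hover=.24)
if w>.05: place(sw(0,0),180+SY,.1695,.072,hover=.29,pic="pics/l")
robot.move_pose([.47,.0,.33],[180,0,180])
shot("scene","pics/l_scene.png")
E
```

```text
pick guard False w 0.05659314112248691 0.056712639148135756 t 70.3833
over w 0.056183377141272514
place guard True [0.551  0.1975 0.1701] 0.056438403983252755
t 74.4
```

View pics/l1.png

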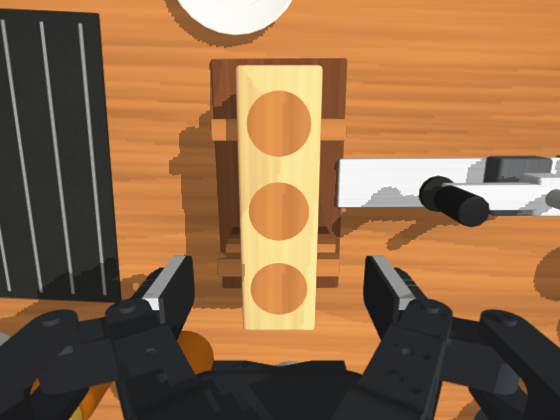

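View pics/l_scene.png

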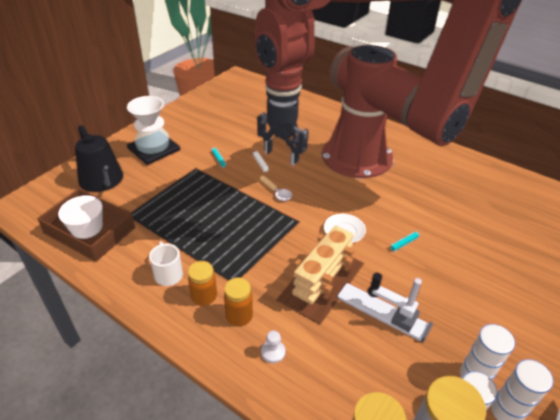

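The stack stands straight with air gaps between the boards, and the jars and mug haven't moved. Now I'll grip the knob, lift the foot and slide it partway, then check.

```bash
python3 - <<'E'
from h import *
o=[180,0,-90+SY]; p=sw(-.0,.1385)
robot.move_pose([*p,.27],o); robot.set_gripper(.06)
robot.line_to([*p,.2],vel=.2)
print(robot.line_to([*p,.157],vel=.08,guard=8))
robot.set_gripper(0)
s=robot.observe();print(s['gripper_width'],s['tool_pos'],s['ft_force'])
robot.line_to([*p,.235],vel=.08)
s=robot.observe();print(s['gripper_width'],s['tool_pos'],s['ft_force'])
print(robot.line_to([*sw(0,.075),.235],vel=.06,guard=15))
s=robot.observe();print(s['gripper_width'],s['tool_pos'],s['ft_force'],s['time'])
c,im=shot("scene"); crop(im,270,170,470,320,4,"pics/m.png")
shot("top","pics/m_top.png")
E
```

```text
False
0.02235576391167578 [0.5481 0.3361 0.158 ] [5.6135 0.8219 1.1642]
0.022724452312672404 [0.548  0.336  0.2354] [ 6.6887  2.0236 -3.1826]
False
0.022511034713557653 [0.5502 0.2722 0.2355] [ 8.959   0.0509 -2.9658] 80.8583
```

View pics/m.png

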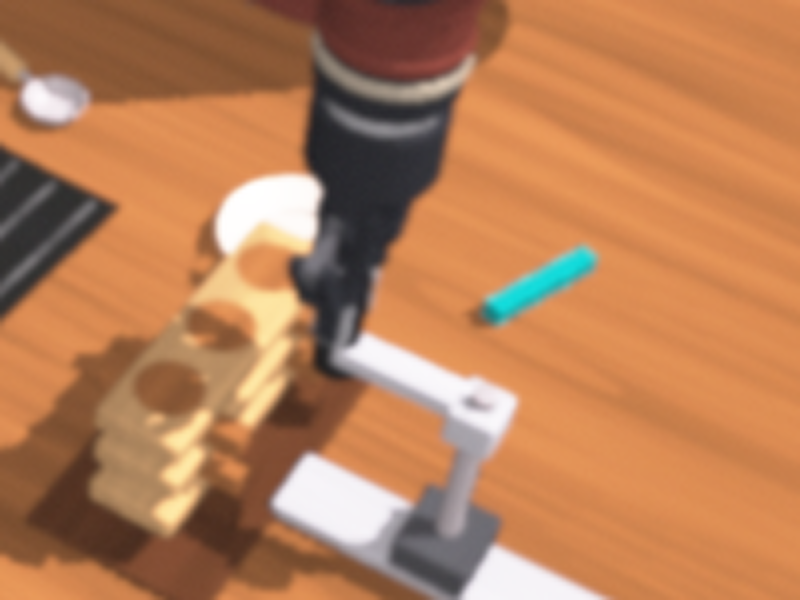

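The foot is held raised at (340,350) in the crop, clear of the stack. I'll continue in and lower it.

```bash
python3 - <<'E'
from h import *
s=robot.observe(); print(s['gripper_width'],s['ft_force'])
print(robot.line_to([*sw(0,.040),.235],vel=.05,guard=10)); s=robot.observe(); print(s['gripper_width'],s['ft_force'])
print(robot.line_to([*sw(0,.002),.235],vel=.05,guard=12)); s=robot.observe(); print(s['gripper_width'],s['tool_pos'],s['ft_force'])
print(robot.line_to([*sw(0,.002),.216],vel=.02,guard=3)); s=robot.observe(); print(s['gripper_width'],s['tool_pos'],s['ft_force'],s['time'])
c,im=shot("scene"); crop(im,270,170,470,320,4,"pics/n.png")
E
```

```text
0.022706267199341518 [ 9.4306 -0.2892 -3.4828]
False
0.02275200106547973 [10.7343 -0.7244 -2.9291]
False
0.022284832075235406 [0.5527 0.1992 0.2357] [11.064  -0.3151 -3.478 ]
True
0.022729526337781185 [0.553  0.1992 0.219 ] [2.6501 0.5762 4.2413] 83.5083
```

View pics/n.png

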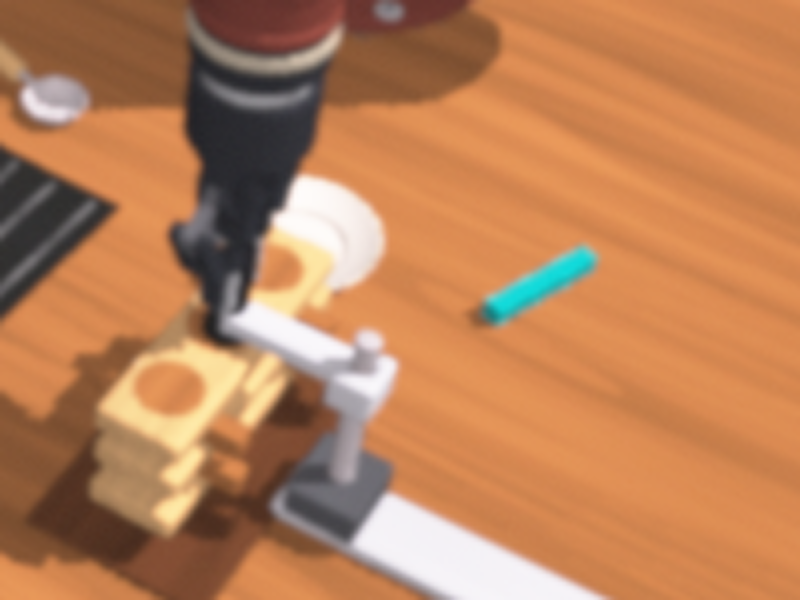

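The foot touched down at the expected height: it rose 61 mm and contact force changed sign. I'll release and check.

```bash
python3 - <<'E'
from h import *
robot.set_gripper(.055); robot.pause(.3)
p=robot.observe()['tool_pos']
robot.line_to([p[0],p[1],.33],vel=.15)
robot.move_pose([.50,.08,.38],[180,0,180+SY])
shot("wrist","pics/o_w.png")
robot.move_pose([.45,-.15,.35],[180,0,180])
c,im=shot("scene","pics/o_s.png"); crop(im,270,190,450,325,4.4,"pics/o.png")
c,im=shot("top"); crop(im,55,140,225,260,4.5,"pics/o_t.png")
print(robot.observe()['time'], w2px(c,[*sw(0,0),.180])[0])
cs=robot.get_calibration("scene"); print("knob top pred", w2px(cs,[*sw(0,0),.180]))
E
```

```text
87.4917 [165.3437 179.5787]
knob top pred [[328.043  231.9384]]
```

View pics/o.png

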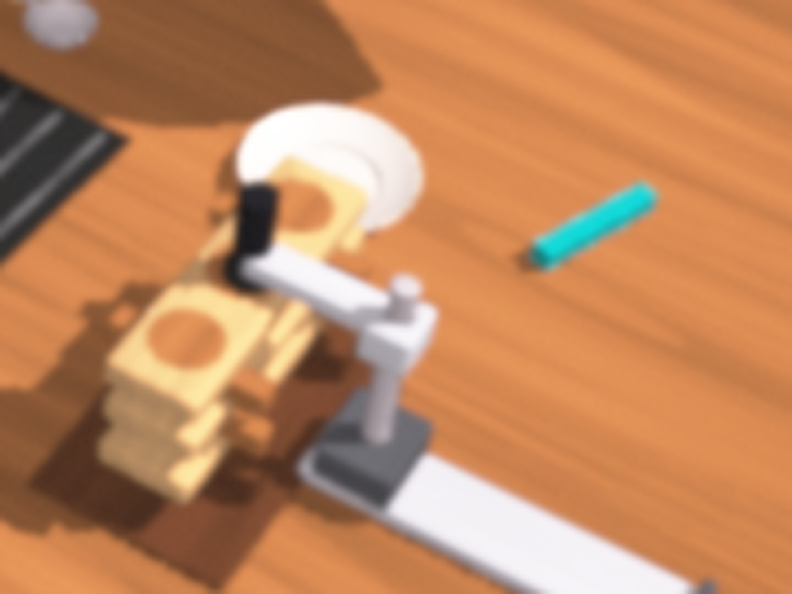

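View pics/o_t.png

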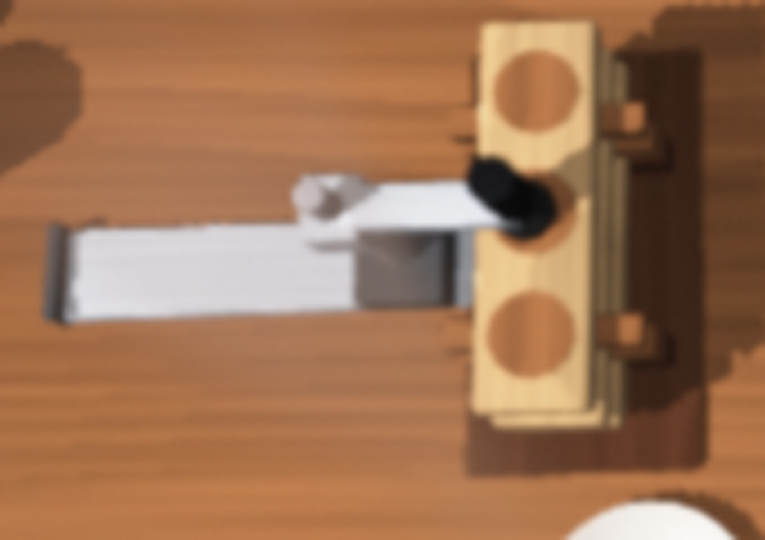

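View pics/o_w.png

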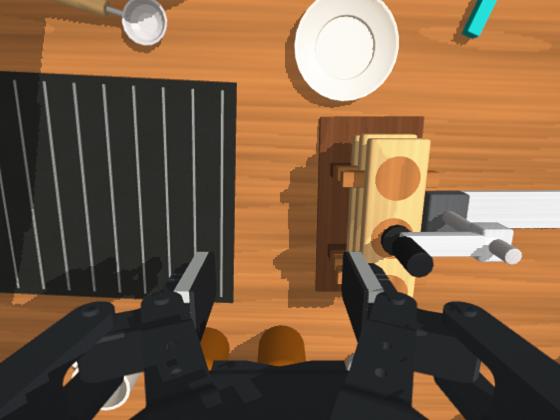

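In the top view the top board's corners are at crop (482,22), (593,20), (588,412) and (474,415). The knob top is at (489,180) and the scene knob top at (258,190). One numerical check before I hand in.

```bash
python3 - <<'E'
from h import *
c=robot.get_calibration("top");s=lambda p:(np.array(p,float)+.5)/4.5-.5+[55,140]
r=rect(c,s([[482,22],[593,20],[588,412],[474,415]]),.116);print(tost(r[0]),r[1]-SY,r[2])
print("knob",tost(px2w(c,s([489,180]),.180)[0]), "post",tost(px2w(c,s([312,196]),.163)[0]))
print("sticks +end", [tost(p) for p in px2w(c,s([[645,118],[645,330]]),.098)])
print("scene knob px",270+258/4.4,190+190/4.4)
E
```

```text
[-0.0002  0.0005] 0.0680679559707642 (200.56805419921875, 56.256134033203125)
knob [0.0001 0.0043] post [-0.0005  0.0924]
sticks +end [array([ 0.0524, -0.0505]), array([-0.0577, -0.0514])]
scene knob px 328.6363636363636 233.1818181818182
```

```bash
python3 - <<'E'
from plant import robot
robot.job_done(); print(robot.observe()['time'])
E
```

```text
the job is handed in; nothing more can be done
the job is handed in; nothing more can be done
```

The job is finished and handed in. I slid the gauge fully back and stacked all three boards, with two sticks above the battens between each pair. Then I lifted the foot, slid the gauge in and lowered it onto the middle of the top board. All four sticks were used, so none were left as spares on the mat. It took about 88 s of the 210 s allowed.

**Last checks by camera:**
- **Top board:** within 1 mm of the stand's middle and 0.1° of its axis. The two lower boards were checked when placed: the first measured within 2 mm, the second by eye.
- **Sticks:** the upper pair were about 3 mm off the batten lines, and the lower pair were within 4 mm when placed.
- **Gauge:** about 3–4 mm from fully in. The foot rests 61 mm up, as expected for a three-board stack. The camera's predicted and seen knob positions agreed to about 1 pixel.
- **Surroundings:** the jars and mug were seen unmoved after stacking, and I saw nothing disturbed while sliding the gauge in. The arm was clear of everything at hand-in.

No check failed, and I saw no knocked stick or slackened grip. One board was too close to its neighbour to grip at the centre, so I drew it away by its near end first.

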